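Turn the sunken parts tray so it stacks on its bin

ROBOT

A 7-joint arm with a two-finger parallel gripper is mounted at the origin on a cart in front of the work surface, level with it; the furniture and walls round the work are solid. World frame = base frame: x ahead of the robot, y to its left, z up, the work surface at z = 0. Lengths are in m, angles in degrees, forces in N, time in s.
With the tool pointing down it reaches from about 0.35 to 0.9 m from the base axis. Payload 19.9 kg.
Tool frame: the origin (TCP) lies midway between the tips of the shut fingers; the grasp point (between the pads) lies 19 mm behind it; x points along the fingers, y is the direction in which the jaws open and shut, and the axes are right-handed (so a half turn about x gives the same grasp; the last joint's range is limited). The gripper opens to 85 mm and grips with 20 to 120 N. Pads are 22 mm wide; open, the fingers measure 114 mm over their backs; the gripper's body (76 mm by 85 mm) begins 54 mm behind the grasp point. The pads swing forward as they close: fully open they stand 13 mm farther back than shut.
Start: joints at [70.56, 23.915, -0.59, 92.452, 0.269, 63.638, -3.037], TCP at [0.183, -0.597, 0.231] pointing down, gripper open.
Joint ranges: [-161.28, 161.28], [-22.2, 115.67], [-73.04, 71.86], [3.21, 147.25], [-68.34, 248.33], [10.77, 114.83], [-161.83, 161.83]. Speed limits (degrees/s): [108.29, 108.29, 136.94, 136.94, 172.46, 172.46, 172.46].

INTERFACE

Orientations are given as [roll, pitch, yaw] about the fixed x, y, z axes, in that order (R = Rz(yaw) Ry(pitch) Rx(roll)).
In Python, from workcell import arm, snapshot, calibration gives the robot as it stands.
- The arm moves only by the tool move_arm, never from a script. Its argument "moves" is one flat list of numbers, 7 for each row, row after row: the shift along the tool's x, y, z in m, then the turn, a rotation vector about the tool's x, y, z in degrees, then the gripper command: -1 is fully open, 1 is shut, values between are in proportion. In form: [tx, ty, tz, wx, wy, wz, fingers, tx, ty, tz, wx, wy, wz, fingers, ...]. A call has exactly 5 rows; each row is the pose to reach, as a shift and turn from the pose measured when the call began, along the tool's axes at that moment; what a row does not reach only later rows make up. A row lasts 1/12 s, in which the tool goes at most 41.7 mm and 7.16 degrees, less where a joint would pass 70% of its speed; a pose out of reach is approached as far as the arm can. A call with a gripper value outside its range is refused whole. The fingers move at their own pace and stop on an object; "grip_force" is the grip in N (left out, the last holds). Time passes only in rows, so rows that repeat a pose let the fingers close, or fill a call up. It gives the time, the measured TCP pose, the force and the opening at its end, in the units of the state.
- arm.sense(): the state, without advancing time (a new reading comes with each control period).
- snapshot(name): name is "side" or "top" or "wrist"; returns the picture (400x640x3 uint8, red, green, blue); there is no depth.
- calibration(name): a dict with "K" (3x3 intrinsics, pixels), "dist" ([k1, k2, p1, p2, k3] as OpenCV has them; the pictures are not rectified), "eye" and "orientation" of the camera in the world; the wrist camera has in their place "T_tool_cam" (4x4, takes a point from camera to tool coordinates, whose origin is the TCP and whose axes are the tool frame's). Camera axes: x right, y down, z forward; pixel columns grow to the right and rows downward; lengths in m; the calibration is good to about 2 mm. A picture is of the moment at which its call begins: read the wrist's pose just before it. calibration takes no time and is no camera call.
- arm.job_done(): hands the job in, once; it reports no verdict.
The state is a dict: "clock": time; "joint_positions": joint angles; "joint_velocities": joint speeds; "joint_efforts": joint torques, N m; "tool_pos": TCP position; "tool_rot": TCP orientation; "ft_force": force on the tool from outside, world axes, zero at the start; "wrist_torque": the same for the moment, N m; "width": opening from 0.0 (shut) to 1.0 (fully open).
Only numpy, scipy, OpenCV 4.12 (cv2) and the standard library are available. Lean on these libraries where they do the work, as an engineer would, in place of code of your own. Each camera call takes 0.05 s, during which the arm holds its last target.

TASK

The yellow tray was put away the wrong way round and has sunk down into its grey bin, so the bin cannot be used. Lift the tray out by its post, turn it half a turn and set it back level in the same bin, without dropping it, so that it rests up on the bin's ledges with the black ends at opposite ends, like the blue tray beside it. Leave the bins where they stand and do not disturb the blue tray; let go at the end.

Things in the scene. Friction and masses are not known exactly. Their poses are not given: they have to be found in the camera images.
- tray: Yellow tray, loose, 0.2-0.3 kg, 136 mm long (x), 108 wide over the ribs, rim 45 high. Origin: centre of underside; x towards its black-rimmed end, z up. Central lifting post, 24x24 mm square with the tray's x and y, top 100 mm above the underside: grip either pair of faces, above the bin's rim. Starts nested 16 mm above the bin's underside, black ends together; stacked it stands at 56 mm.
- bin: Light grey bin holding the yellow tray, loose, 0.6 kg, 166x137 over the rim, 70 mm high, inside 150 (x) by 120. Origin: centre of underside; x towards its black-rimmed end, z up. On each long wall two ledges 28 long, 20 deep, 56 mm above the underside, centred at x = -54 and +18 mm, with pockets between. The tray's ribs (at its x = +54 and -18 mm) fit the pockets, or turned, the ledges; 6-7 mm play.
- other_tray: Blue tray, same shape as the yellow one, already resting on the ledges of the other bin (black ends opposite), post top 156 mm above the bench. A bystander. Same origin and axes.
- other_bin: Light grey bin under the blue tray, same shape, origin and axes as the yellow tray's bin. A bystander. The bins stand at any angle, 0.2 m or more apart, either one on the left.
Mind the look-alikes: they are no part of the job. Of the things like the tray, leave any that is orange; of the rest the larger one is meant.

How it is judged (in metres and radians):
At the end, for the whole second after the job is handed in: The yellow tray rests still and level (0.1 rad) on the ledges of its own bin, which stands level on the bench: centred within 14 mm, parallel within 0.2 rad, its underside 50 to 62 mm above the bin's underside, which needs the black ends at opposite ends (x of tray in the frame of bin between -0.014 and 0.014 m and y of tray in the frame of bin between -0.014 and 0.014 m and z of tray in the frame of bin between 0.05 and 0.062 m and angle between each of tray, bin's own z axis and vertical below 0.1 rad and angle between the x axis of tray and the x axis of bin, either way round below 0.2 rad and linear speed of tray below 0.02 m/s and height (world z) of bin below 0.01 m); the robot touches nothing.
It fails at once if the blue tray or its bin is shifted by more than 20 mm (distance of any of other_tray, other_bin from where it was at the start of the episode above 0.02 m).
It fails at once if the yellow tray's bin is shifted by more than 40 mm (distance of bin from where it was at the start of the episode above 0.04 m).
It fails at once if the yellow tray is dropped (moves faster than 0.9 m/s) (linear speed of tray above 0.9 m/s).
It also fails if it takes over 38 s, if anything falls off the work surface, if the arm or the gripper's body presses on something with over 40 N, if the wrist force passes 120 N, or if a joint passes its speed limit or range.

## Working session

There is one attempt and no reset: what is moved stays moved. The work goes in short steps, Python scripts to look and compute and a tool call to move; the robot and the scene stay as the last step left them, time stands still between calls to the robot, and variables do not carry over. Pictures are saved under pics/ and viewed, and the job is handed in when it is done.

Besides the shell and the picture viewer there is one more tool, called as name(argument=value, ...), one argument or row to a line, values as JSON. move_arm: Moves the arm, as the interface text tells. Its arguments: {"type":"object","properties":{"moves":{"type":"array"},"grip_force":{"type":"number"}},"required":["moves"]}

```bash
mkdir -p pics; ls; python3 - <<'E'
from workcell import arm, snapshot, calibration
import cv2
for n in ["top","side","wrist"]:
    im=snapshot(n); cv2.imwrite(f"pics/{n}0.png",im[:,:,::-1])
    print(n,calibration(n))
print(arm.sense())
E
```

```text
pics
top {'K': array([[500.0914683 ,   0.        , 319.00325454],
       [  0.        , 500.0914683 , 201.46540005],
       [  0.        ,   0.        ,   1.        ]]), 'dist': array([-0.03202632,  0.        ,  0.        ,  0.        ,  0.        ]), 'eye': array([0.20523725, 0.42066892, 1.33214723]), 'orientation': array([-168.26115578,    0.29571025,  -93.81763384])}
side {'K': array([[468.57034809,   0.        , 318.42296735],
       [  0.        , 468.57034809, 206.25866058],
       [  0.        ,   0.        ,   1.        ]]), 'dist': array([-0.07205603,  0.        ,  0.        ,  0.        ,  0.        ]), 'eye': array([ 0.5234314 , -0.77886205,  0.74825516]), 'orientation': array([-119.94954408,   -1.45635195,    3.8749214 ])}
wrist {'K': array([[315.91992599,   0.        , 317.02335185],
       [  0.        , 315.91992599, 194.55721393],
       [  0.        ,   0.        ,   1.        ]]), 'dist': array([-0.05735517,  0.        ,  0.        ,  0.        ,  0.        ]), 'T_tool_cam': array([[ 9.38403323e-04, -2.57692982e-01,  9.66226395e-01,
        -1.42935298e-01],
       
[... 246 characters left out ...]
])}
{'clock': 0.15, 'joint_positions': array([70.5604249 , 23.93734596, -0.59310479, 92.47446895,  0.26981969,
       63.63757325, -3.03706311]), 'joint_velocities': array([-0.01606363, -0.16903785,  0.0186063 , -0.04508757,  0.03462223,
       -0.02094897,  0.05680236]), 'joint_efforts': array([ 1.57174905e-03, -8.64737821e+01,  6.79442436e-01, -4.35063672e+01,
        1.90982188e-02,  5.74133781e-03, -2.92671461e-05]), 'tool_pos': array([ 0.18332783, -0.59726174,  0.23085765]), 'tool_rot': array([-85.74860405,  89.95199043, 111.31601836]), 'ft_force': array([ 0.02159277,  0.38913872, -0.1979267 ]), 'wrist_torque': array([-0.01902214, -0.00861869, -0.02000848]), 'width': 0.9984034617850159}
```

View pics/top0.png

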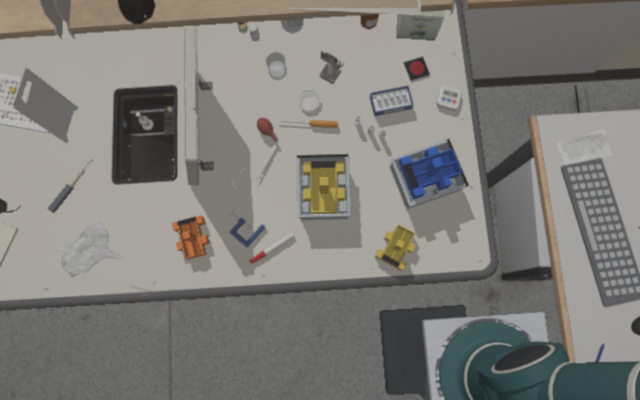

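View pics/side0.png

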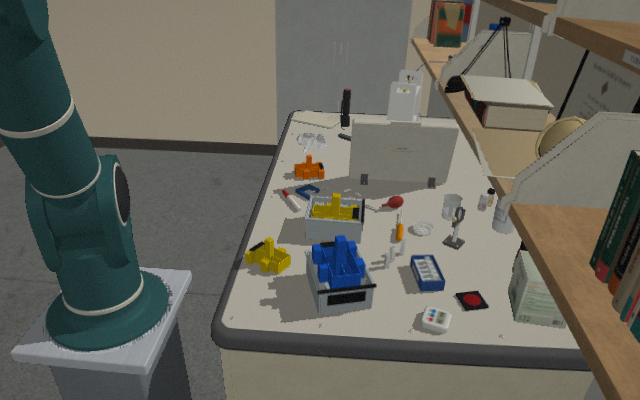

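View pics/wrist0.png

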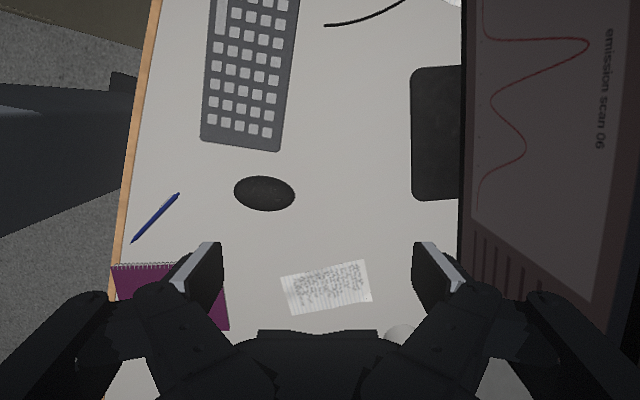

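```bash
cat > h.py <<'E'
import numpy as np, cv2
from scipy.spatial.transform import Rotation as R
from workcell import arm, snapshot, calibration
def T(name):
    c=calibration(name)
    if name=="wrist":
        s=arm.sense(); M=np.eye(4); M[:3,:3]=R.from_euler('xyz',s['tool_rot'],degrees=True).as_matrix(); M[:3,3]=s['tool_pos']
        M=M@c['T_tool_cam']
    else:
        M=np.eye(4); M[:3,:3]=R.from_euler('xyz',c['orientation'],degrees=True).as_matrix(); M[:3,3]=c['eye']
    return c,M
def toz(name,px,z,M=None):
    c,M0=T(name); M=M0 if M is None else M
    p=cv2.undistortPoints(np.array(px,float).reshape(-1,1,2),c['K'],c['dist'])[:,0]
    d=np.c_[p,np.ones(len(p))]@M[:3,:3].T
    z=np.broadcast_to(z,len(p))
    return M[:3,3]+d*((z-M[2,3])/d[:,2])[:,None]
def proj(name,P,M=None):
    c,M0=T(name); M=M0 if M is None else M
    q=(np.array(P,float).reshape(-1,3)-M[:3,3])@M[:3,:3]
    return cv2.projectPoints(q,np.zeros(3),np.zeros(3),c['K'],c['dist'])[0][:,0]
E
python3 - <<'E'
import cv2
t=cv2.imread('pics/top0.png')
cv2.imwrite('pics/top0c.png',cv2.resize(t[135:280,280:480],None,fx=4,fy=4,interpolation=cv2.INTER_CUBIC))
t=cv2.imread('pics/side0.png')
cv2.imwrite('pics/side0c.png',cv2.resize(t[170:320,230:390],None,fx=4,fy=4,interpolation=cv2.INTER_CUBIC))
from h import *
print(toz('top',[[324,185],[396,246],[190,238],[432,172],[204,85],[190,20],[400,12],[480,270]],0))
E
```

```text
[[ 0.52694228  0.39237362  0.        ]
 [ 0.34672143  0.21193465  0.        ]
 [ 0.40522859  0.76198264  0.        ]
 [ 0.54359091  0.09286167  0.        ]
 [ 0.84527309  0.71601719  0.        ]
 [ 1.05660604  0.75443922  0.        ]
 [ 1.03874729  0.13098742  0.        ]
 [ 0.26785414 -0.00441227  0.        ]]
```

View pics/top0c.png

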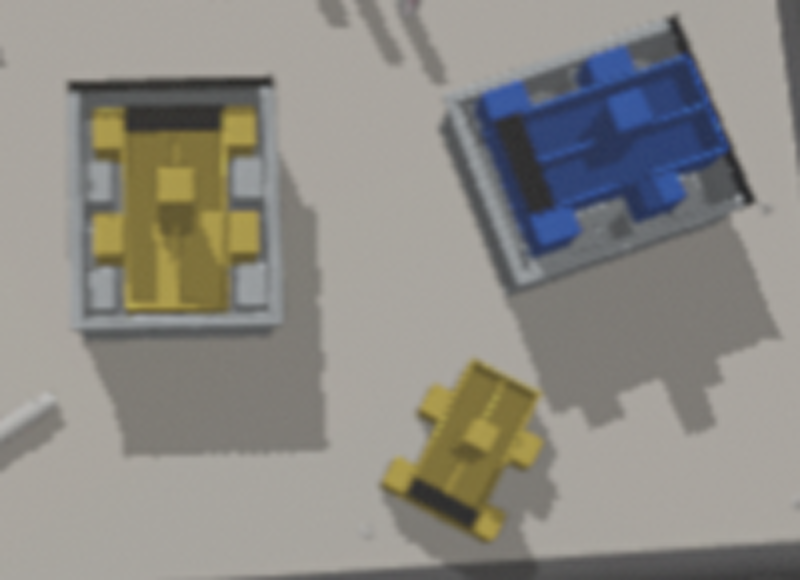

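View pics/side0c.png

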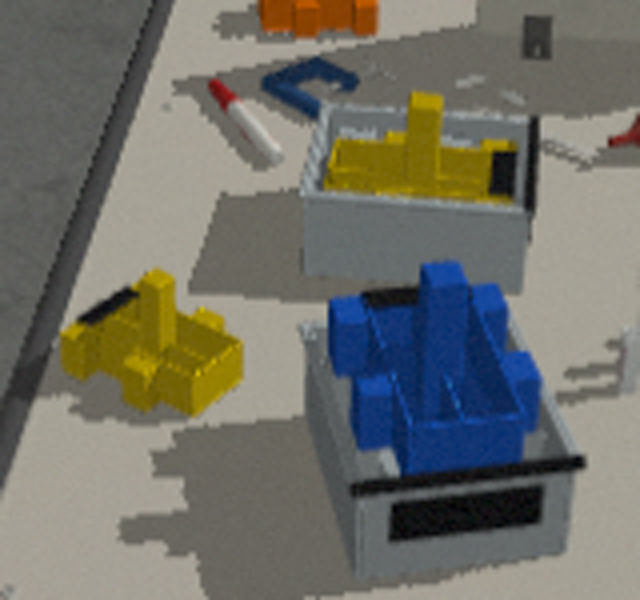

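```bash
python3 - <<'E'
from h import *
f=lambda a:(np.array(a)+.5)/4-.5+[280,135]
P=toz('top',f([[68,82],[272,78],[282,328],[76,332]]),0.07); print(P.round(4),'c',P.mean(0))
e=(P[0]+P[1]-P[2]-P[3]); print('len',np.linalg.norm(e)/2, np.degrees(np.arctan2(e[1],e[0])))
e=(P[0]+P[3]-P[1]-P[2]); print('wid',np.linalg.norm(e)/2, np.degrees(np.arctan2(e[1],e[0])))
Q=toz('top',f([[158,168],[192,168],[194,202],[157,202]]),0.116); print(Q.round(4),Q.mean(0))
# blue post top
print(toz('top',f([[632,108]]),0.156))
g=lambda a:(np.array(a)+.5)/4-.5+[230,170]
print('side post',toz('side',g([[426,95]]),0.116))
s=arm.sense(); M=R.from_euler('xyz',s['tool_rot'],degrees=True).as_matrix(); print(M.round(3))
E
```

```text
[[0.5955 0.4601 0.07  ]
 [0.5891 0.3261 0.07  ]
 [0.4224 0.3328 0.07  ]
 [0.4287 0.4646 0.07  ]] c [0.50895038 0.39592456 0.07      ]
len 0.1668777669575317 -1.9119882386456946
wid 0.13303847283730819 87.26132015382585
[[0.5213 0.4056 0.116 ]
 [0.5199 0.3843 0.116 ]
 [0.4979 0.3846 0.116 ]
 [0.4995 0.4076 0.116 ]] [0.50964818 0.3955133  0.116     ]
[[0.52913381 0.11452365 0.156     ]]
side post [[0.51044626 0.39628181 0.116     ]]
[[-0.     0.293 -0.956]
 [ 0.001 -0.956 -0.293]
 [-1.    -0.001  0.   ]]
```

Candidates: the yellow tray in the grey bin is at top (324,181). The small loose yellow tray is at (396,246) and the orange one at (190,238); both are look-alikes. The blue tray at (438,162) is the bystander. The larger yellow one, nested in its bin, is the one meant, and the close crop confirms it: its black end is together with the bin's black end at the upper edge. Now for the transit arc.

```bash
cat >> h.py <<'E'
def go(pos,h,show=True):
    s=arm.sense(); A=R.from_euler('xyz',s['tool_rot'],degrees=True)
    c,n=np.cos(np.radians(h)),np.sin(np.radians(h))
    B=R.from_matrix(np.array([[0,c,n],[0,n,-c],[-1,0,0]]))
    t=A.inv().apply(np.array(pos)-s['tool_pos']); w=np.degrees((A.inv()*B).as_rotvec())
    if show: print(round(s['clock'],2),'shift',t.round(4),'turn',w.round(2))
    return t,w
E
python3 - <<'E'
from h import *
import numpy as np
# consecutive relative steps assuming ideal reach
wp=[(0.183,-0.597,.231,-73)]
for i,(ph,r,z) in enumerate(zip([-54,-36,-17,1,20,37.8],[.62,.62,.62,.62,.63,.645],[.27]+[.3]*5)):
    wp.append((r*np.cos(np.radians(ph)),r*np.sin(np.radians(ph)),z,-73+160.5*(i+1)/6))
for a,b in zip(wp,wp[1:]):
    d=np.array(b[:3])-a[:3]; c,n=np.cos(np.radians(a[3])),np.sin(np.radians(a[3]))
    print(np.round(b,3),'t',np.round([-d[2],d@[c,n,0],d@[n,-c,0]],3),'wx',-(b[3]-a[3]))
E
```

```text
[  0.364  -0.502   0.27  -46.25 ] t [-0.039 -0.038 -0.201] wx -26.75
[  0.502  -0.364   0.3   -19.5  ] t [-0.03  -0.004 -0.194] wx -26.75
[ 0.593 -0.181  0.3    7.25 ] t [-0.     0.025 -0.203] wx -26.75
[6.2e-01 1.1e-02 3.0e-01 3.4e+01] t [-0.     0.051 -0.187] wx -26.75
[ 0.592  0.215  0.3   60.75 ] t [-0.     0.091 -0.185] wx -26.75
[ 0.51   0.395  0.3   87.5  ] t [-0.     0.117 -0.16 ] wx -26.75
```

move_arm(
  moves=[-0.008, -0.008, -0.04, -5.4, 0, 0, -1, -0.016, -0.016, -0.08, -10.7, 0, 0, -1, -0.023, -0.023, -0.12, -16, 0, 0, -1, -0.031, -0.031, -0.16, -21.4, 0, 0, -1, -0.039, -0.038, -0.2, -26.7, 0, 0, -1],
)

```text
clock: 0.57
tool_pos: [0.3648, -0.5009, 0.2702]
tool_rot: [-107.0, 89.9, 117.1]
ft_force: [-0.6, -1.3, -0.4]
width: 1.001
```

```bash
python3 - <<'E'
from h import *
go((.502,-.364,.3),-19.5); print(arm.sense()['joint_positions'].round(1),arm.sense()['tool_pos'])
E
```

```text
0.57 shift [-0.0298 -0.0031 -0.1938] turn [-26.48  -0.03   0.06]
[58.5 21.9 -9.8 90.4  3.9 68.1  2. ] [ 0.36475359 -0.50091573  0.27017067]
```

move_arm(
  moves=[-0.006, -0.001, -0.039, -5.3, 0, 0, -1, -0.012, -0.002, -0.078, -10.6, 0, 0, -1, -0.018, -0.002, -0.117, -15.9, 0, 0, -1, -0.024, -0.003, -0.155, -21.2, 0, 0, -1, -0.03, -0.003, -0.194, -26.5, 0, 0, -1],
)

```text
clock: 0.98
tool_pos: [0.503, -0.3624, 0.3005]
tool_rot: [-121.5, 89.9, 129.3]
ft_force: [-0.4, -1.2, -0.1]
width: 1.005
```

move_arm(
  moves=[0, 0.005, -0.04, -5.4, 0, 0, -1, 0, 0.01, -0.081, -10.7, 0, 0, -1, 0, 0.015, -0.122, -16, 0, 0, -1, 0, 0.02, -0.162, -21.4, 0, 0, -1, 0, 0.025, -0.203, -26.7, 0, 0, -1],
)

```text
clock: 1.4
tool_pos: [0.5939, -0.1773, 0.3006]
tool_rot: [-135.1, 89.9, 142.6]
ft_force: [0.9, -0.6, 0.2]
width: 0.998
```

```bash
python3 - <<'E'
from h import *
go((.62,.011,.3),34); print(arm.sense()['joint_positions'].round(1),arm.sense()['tool_pos'])
E
```

```text
1.4 shift [ 0.0007  0.0512 -0.1831] turn [-26.28  -0.06   0.04]
[ 34.5  22.5 -27.9  87.6  10.8  72.6  12.9] [ 0.59385682 -0.1772765   0.30058751]
```

move_arm(
  moves=[0, 0.01, -0.037, -5.3, 0, 0, -1, 0, 0.02, -0.074, -10.6, 0, 0, -1, 0, 0.031, -0.11, -15.9, 0, 0, -1, 0, 0.041, -0.147, -21.2, 0, 0, -1, 0, 0.051, -0.183, -26.5, 0, 0, -1],
)

```text
clock: 1.82
tool_pos: [0.6197, 0.0128, 0.3006]
tool_rot: [-157.5, 89.9, 147.0]
ft_force: [0.8, -0.3, -0.1]
width: 0.998
```

move_arm(
  moves=[0, 0.018, -0.037, -5.3, 0, 0, -1, 0, 0.036, -0.074, -10.6, 0, 0, -1, 0, 0.055, -0.11, -16, 0, 0, -1, 0, 0.073, -0.147, -21.3, 0, 0, -1, 0, 0.091, -0.183, -26.6, 0, 0, -1],
)

```text
clock: 2.23
tool_pos: [0.5904, 0.217, 0.3008]
tool_rot: [-177.9, 89.9, 153.4]
ft_force: [0.9, -0.5, 0.6]
width: 0.998
```

```bash
python3 - <<'E'
from h import *
go((.51,.395,.28),87.5); print(arm.sense()['joint_positions'].round(1),arm.sense()['tool_pos'])
E
```

```text
2.23 shift [ 0.021   0.1176 -0.1558] turn [-2.616e+01 -7.000e-02 -1.000e-02]
[  8.4  27.1 -44.3  85.8  19.1  74.9  23.6] [0.59035014 0.21703861 0.30080149]
```

move_arm(
  moves=[0.004, 0.024, -0.031, -5.2, 0, 0, -1, 0.008, 0.047, -0.062, -10.5, 0, 0, -1, 0.013, 0.07, -0.093, -15.7, 0, 0, -1, 0.017, 0.094, -0.124, -21, 0, 0, -1, 0.021, 0.118, -0.156, -26.2, 0, 0, -1],
)

```text
clock: 2.65
tool_pos: [0.5093, 0.3966, 0.2796]
tool_rot: [171.5, 89.9, 169.3]
ft_force: [1.1, -0.6, -0.2]
width: 1.002
```

```bash
python3 - <<'E'
from h import *
go((.51,.395,.2),87.5); print(arm.sense()['joint_positions'].round(1),arm.sense()['tool_pos'])
c,M=T('wrist'); np.save('M1.npy',M)
im=snapshot('wrist'); cv2.imwrite('pics/w1.png',im[:,:,::-1])
E
```

```text
2.65 shift [ 0.0796 -0.0016  0.0009] turn [ 0.26 -0.06 -0.01]
[ -6.5  31.9 -50.5  84.8  24.9  75.1  28.6] [0.50926105 0.39660648 0.27960738]
```

View pics/w1.png

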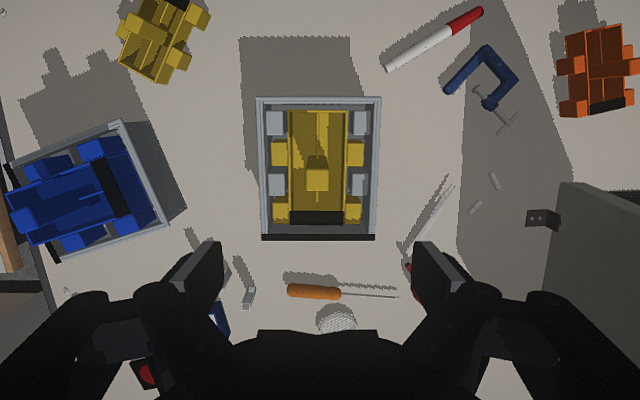

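```bash
python3 - <<'E'
import cv2
t=cv2.imread('pics/w1.png')
cv2.imwrite('pics/w1c.png',cv2.resize(t[85:250,240:400],None,fx=4,fy=4,interpolation=cv2.INTER_CUBIC)[:600])
E
```

```text
(no output)
```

View pics/w1c.png

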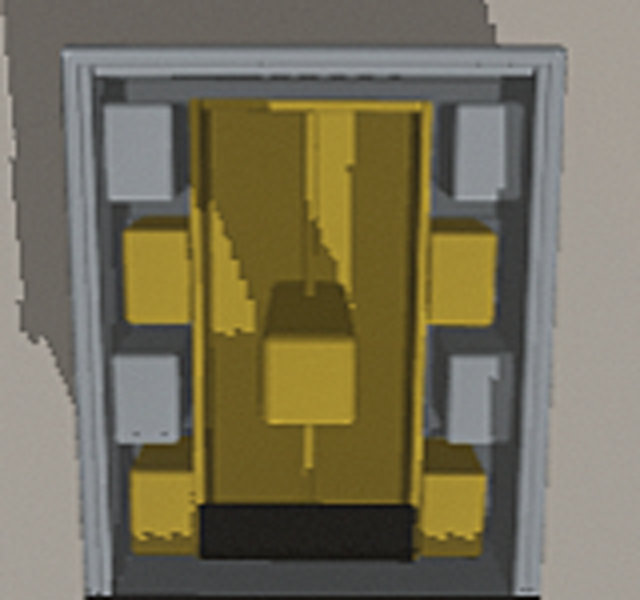

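```bash
python3 - <<'E'
from h import *
M=np.load('M1.npy')
f=lambda a:(np.array(a)+.5)/4-.5+[240,85]
Q=toz('wrist',f([[267,336],[355,336],[353,423],[265,423]]),.116,M);print(Q.round(4),Q.mean(0))
e=Q[2]+Q[3]-Q[0]-Q[1];print(np.degrees(np.arctan2(e[1],e[0])),np.linalg.norm(e)/2)
P=np.r_[toz('wrist',f([[62,46],[566,46]]),.07,M),toz('wrist',[[375.5,240.5],[261.5,240.5]],.07,M)]
print(P.round(4),P.mean(0)); e=P[2]+P[3]-P[0]-P[1];print(np.degrees(np.arctan2(e[1],e[0])),np.linalg.norm(e)/2)
e=P[0]-P[1]+P[3]-P[2];print(np.degrees(np.arctan2(e[1],e[0])),np.linalg.norm(e)/2)
# side walls edges of yellow rim at z=.061
S=toz('wrist',f([[191,100],[431,102],[200,505],[415,505]]),.061,M);print(S.round(4)); 
for a,b in((0,2),(1,3)): e=S[b]-S[a];print(np.degrees(np.arctan2(e[1],e[0])))
E
```

```text
[[0.4984 0.3874 0.116 ]
 [0.4992 0.409  0.116 ]
 [0.5212 0.4078 0.116 ]
 [0.5204 0.3858 0.116 ]] [0.50979424 0.39748825 0.116     ]
-3.530144174419704 0.022058015521509496
[[0.4254 0.3342 0.07  ]
 [0.4307 0.4695 0.07  ]
 [0.5974 0.4646 0.07  ]
 [0.5919 0.3273 0.07  ]] [0.51136594 0.3988851  0.07      ]
-2.040526783921341 0.16673700294239405
-92.25793272530422 0.1363946802511092
[[0.441  0.3672 0.061 ]
 [0.4441 0.4338 0.061 ]
 [0.5587 0.3626 0.061 ]
 [0.5613 0.4271 0.061 ]]
-2.2483427127531574
-3.2460915873347442
```

move_arm(
  moves=[0.03, 0, 0, 0.1, 0, 0, -1, 0.06, 0, 0, 0.1, 0, 0, -1, 0.1, 0, 0, 0.2, 0, 0, -1, 0.13, 0, 0, 0.2, 0, 0, -1, 0.15, 0, 0, 0.2, 0, 0, -1],
  grip_force=40,
)

```text
clock: 3.12
tool_pos: [0.502, 0.4032, 0.1256]
tool_rot: [174.6, 89.6, 173.0]
ft_force: [0.2, -0.5, -0.2]
width: 0.996
```

```bash
python3 - <<'E'
from h import *
go((.5097,.3968,.078),87.4)
im=snapshot('side'); cv2.imwrite('pics/s1.png',cv2.resize(im[120:320,230:430,::-1],None,fx=3,fy=3,interpolation=cv2.INTER_CUBIC))
E
```

```text
3.12 shift [ 0.0475 -0.0062  0.0082] turn [ 1.08 -0.38 -0.03]
```

View pics/s1.png

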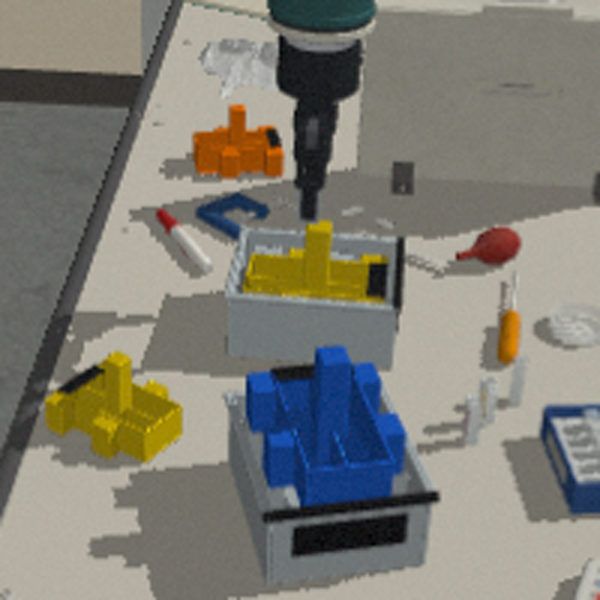

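move_arm(
  moves=[0, -0.006, 0.008, 1, -0.4, 0, -1, 0.012, -0.006, 0.008, 1.1, -0.4, 0, -1, 0.024, -0.006, 0.008, 1.1, -0.4, 0, -1, 0.036, -0.006, 0.008, 1.1, -0.4, 0, -1, 0.047, -0.006, 0.008, 1.1, -0.4, 0, -1],
)

```text
clock: 3.58
tool_pos: [0.5088, 0.396, 0.075]
tool_rot: [-142.4, 89.9, -145.0]
ft_force: [0.2, 0.9, 0.8]
width: 1.002
```

```bash
python3 - <<'E'
from h import *
go((.5097,.3968,.078),87.4); s=arm.sense(); print(s['joint_positions'].round(1),s['ft_force'])
im=snapshot('wrist'); cv2.imwrite('pics/w2.png',im[:,:,::-1])
E
```

```text
3.58 shift [-0.003   0.0008  0.0009] turn [-0.02 -0.09  0.07]
[-10.7  43.5 -43.4  94.7  34.7  56.1  21.2] [0.15999825 0.92620184 0.76183977]
```

View pics/w2.png

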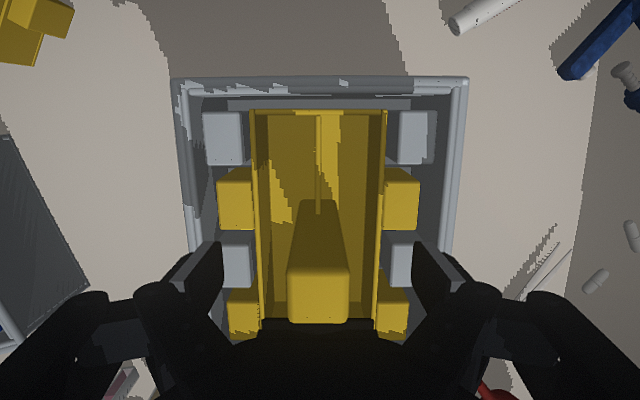

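move_arm(
  moves=[-0.003, 0.001, 0.001, 0, 0, 0, 0, -0.003, 0.001, 0.001, 0, 0, 0, 0.5, -0.003, 0.001, 0.001, 0, 0, 0, 1, -0.003, 0.001, 0.001, 0, 0, 0, 1, -0.003, 0.001, 0.001, 0, 0, 0, 1],
  grip_force=50,
)

```text
clock: 4.05
tool_pos: [0.5092, 0.3964, 0.0763]
tool_rot: [-140.3, 89.8, -142.9]
ft_force: [-0.9, 0.2, -0.5]
width: 0.297
```

move_arm(
  moves=[0, 0, 0, 0, 0, 0, 1, 0, 0, 0, 0, 0, 0, 1, 0, 0, 0, 0, 0, 0, 1, 0, 0, 0, 0, 0, 0, 1, 0, 0, 0, 0, 0, 0, 1],
  grip_force=50,
)

```text
clock: 4.47
tool_pos: [0.5092, 0.3964, 0.0765]
tool_rot: [-139.1, 89.8, -141.7]
ft_force: [-0.1, -0.7, 1.9]
width: 0.274
```

```bash
python3 - <<'E'
from h import *
go((.5097,.3968,.078),87.4); s=arm.sense(); print(s['joint_positions'].round(1),s['ft_force'],s['width'])
M=T('wrist')[1];np.save('M3.npy',M)
im=snapshot('wrist'); cv2.imwrite('pics/w3.png',im[:,:,::-1])
im=snapshot('side'); cv2.imwrite('pics/s3.png',cv2.resize(im[120:320,230:430,::-1],None,fx=3,fy=3,interpolation=cv2.INTER_CUBIC))
E
```

```text
4.47 shift [-0.0015  0.0004  0.0004] turn [-0.01 -0.17  0.15]
[-10.7  43.5 -43.4  94.5  34.6  56.4  21.3] [-0.05071376 -0.70900448  1.89246742] 0.2735216500025951
```

View pics/w3.png

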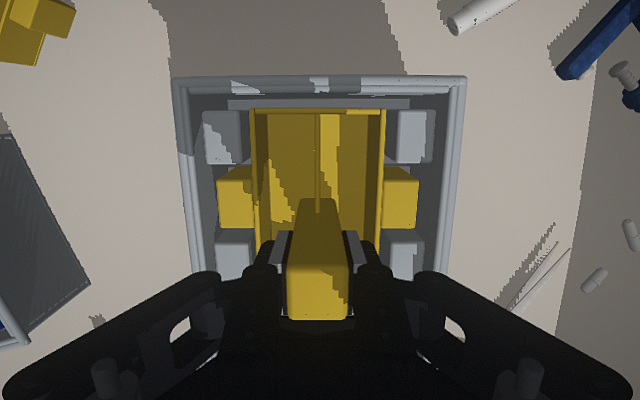

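View pics/s3.png

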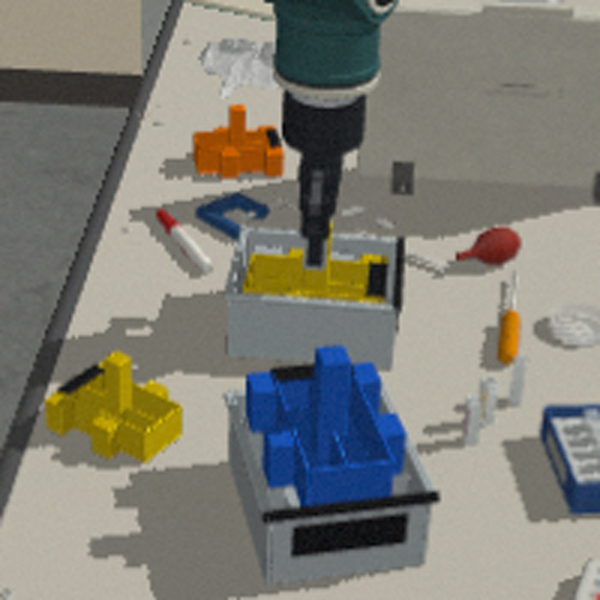

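```bash
python3 - <<'E'
from h import *
M=np.load('M3.npy')
Q=toz('wrist',[[289,266],[349,266],[347,320],[288,320]],.116,M);print(Q.round(4),Q.mean(0))
go((.5097,.3968,.24),87.4)
E
```

```text
[[0.4975 0.3875 0.116 ]
 [0.4985 0.4092 0.116 ]
 [0.5214 0.408  0.116 ]
 [0.5204 0.3855 0.116 ]] [0.50944497 0.39752681 0.116     ]
4.57 shift [-1.636e-01 -0.000e+00 -1.000e-04] turn [-0.01 -0.17  0.15]
```

move_arm(
  moves=[-0.006, 0, 0, 0, 0, 0, 1, -0.012, 0, 0, 0, 0, 0, 1, -0.018, 0, 0, 0, 0, 0, 1, -0.024, 0, 0, 0, 0, 0, 1, -0.03, 0, 0, 0, 0, 0, 1],
)

```text
clock: 4.98
tool_pos: [0.5094, 0.3966, 0.1073]
tool_rot: [-139.9, 89.8, -142.5]
ft_force: [0.2, -0.1, -2.1]
width: 0.269
```

```bash
python3 - <<'E'
from h import *
go((.5097,.3968,.22),87.4); s=arm.sense(); print(s['ft_force'],s['width'])
im=snapshot('side'); cv2.imwrite('pics/s4.png',cv2.resize(im[120:320,230:430,::-1],None,fx=3,fy=3,interpolation=cv2.INTER_CUBIC))
E
```

```text
4.98 shift [-0.1127 -0.     -0.    ] turn [-0.01 -0.16  0.13]
[ 0.23452851 -0.06413913 -2.12110299] 0.2686000389103344
```

View pics/s4.png

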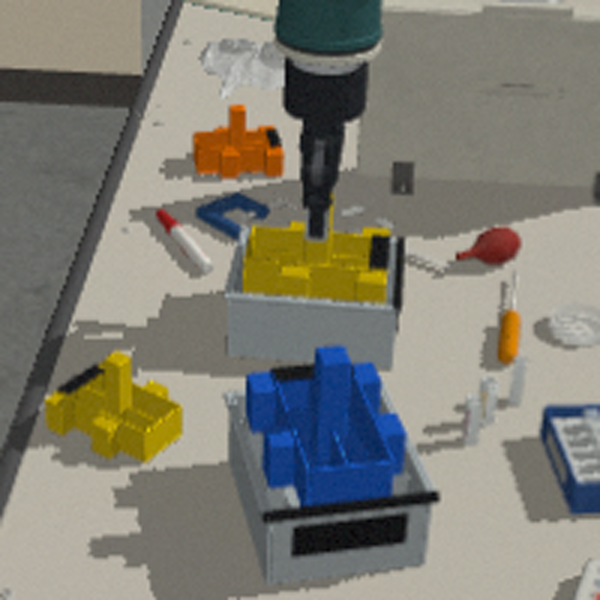

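Tray rises level and alone (about 2.1 N, consistent with ~0.21 kg). I'll lift further.

move_arm(
  moves=[-0.02, 0, 0, 0, 0, 0, 1, -0.042, 0, 0, 0, 0, 0, 1, -0.064, 0, 0, 0, 0, 0, 1, -0.086, 0, 0, 0, 0, 0, 1, -0.105, 0, 0, 0, 0, 0, 1],
)

```text
clock: 5.45
tool_pos: [0.5099, 0.3973, 0.2151]
tool_rot: [-139.1, 89.9, -141.7]
ft_force: [0.3, 0.2, -2.3]
width: 0.274
```

```bash
python3 - <<'E'
from h import *
go((.5097,.3968,.22),87.4); s=arm.sense(); print(s['joint_positions'].round(1),s['ft_force'],s['width'])
im=snapshot('side'); cv2.imwrite('pics/s5.png',cv2.resize(im[120:320,230:430,::-1],None,fx=3,fy=3,interpolation=cv2.INTER_CUBIC))
E
```

```text
5.45 shift [-0.0049 -0.0005 -0.0002] turn [ 0.   -0.07  0.06]
[ -7.5  35.1 -48.7  88.8  27.5  68.9  26.3] [ 0.2542531   0.22339536 -2.26965317] 0.2742657111473686
```

View pics/s5.png

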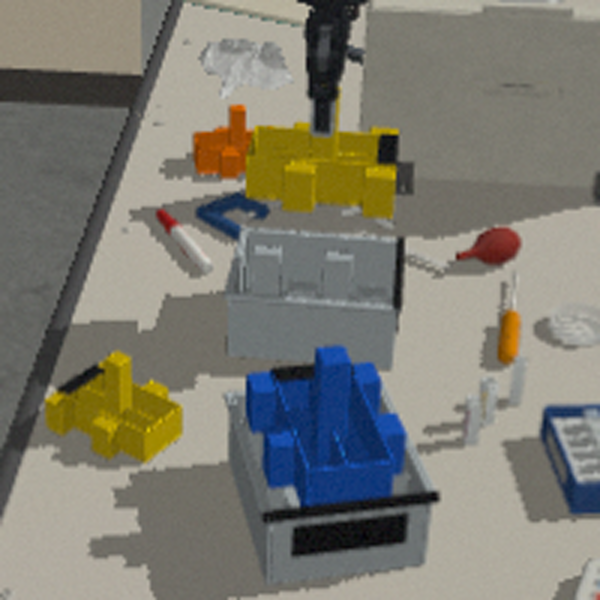

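move_arm(
  moves=[0, 0, 0, 6, 0, 0, 1, 0, 0, 0, 12, 0, 0, 1, 0, 0, 0, 18, 0, 0, 1, 0, 0, 0, 24, 0, 0, 1, 0, 0, 0, 30, 0, 0, 1],
)

```text
clock: 5.92
tool_pos: [0.5106, 0.3983, 0.2187]
tool_rot: [70.2, 89.9, 37.3]
ft_force: [-0.1, -0.3, -1.3]
width: 0.273
```

```bash
python3 - <<'E'
from h import *
go((.5097,.3968,.22),27.4); s=arm.sense(); print(s['joint_positions'].round(1),s['ft_force'],s['width'])
E
```

```text
5.92 shift [-0.0013 -0.0017  0.    ] turn [ 2.97e+01  1.00e-02 -1.40e-01]
[-11.4  32.7 -42.3  88.7  23.2  67.5  -1. ] [-0.1041273  -0.2901988  -1.26098076] 0.2728669759277529
```

move_arm(
  moves=[0, 0, 0, 6, 0, 0, 1, 0, 0, 0, 12, 0, 0, 1, 0, 0, 0, 18, 0, 0, 1, 0, 0, 0, 24, 0, 0, 1, 0, 0, 0, 30, 0, 0, 1],
)

```text
clock: 6.33
tool_pos: [0.5105, 0.3983, 0.2187]
tool_rot: [102.2, 89.9, 39.0]
ft_force: [-1.0, -0.7, -2.6]
width: 0.275
```

move_arm(
  moves=[0, 0, 0, 6, 0, 0, 1, 0, 0, 0, 12, 0, 0, 1, 0, 0, 0, 18, 0, 0, 1, 0, 0, 0, 24, 0, 0, 1, 0, 0, 0, 30, 0, 0, 1],
)

```text
clock: 6.75
tool_pos: [0.5104, 0.3984, 0.2188]
tool_rot: [133.7, 89.8, 40.2]
ft_force: [0.1, -0.0, -1.1]
width: 0.272
```

```bash
python3 - <<'E'
from h import *
go((.5097,.3968,.22),-32.6); s=arm.sense(); print(s['joint_positions'].round(1),s['ft_force'],s['width'])
E
```

```text
6.75 shift [-0.0012 -0.0006  0.0016] turn [29.13 -0.13 -0.08]
[-19.8  29.6 -29.4  89.1  15.5  65.3 -55.9] [ 0.13594129 -0.00431486 -1.12354096] 0.27248515901236603
```

move_arm(
  moves=[0, 0, 0, 6, 0, 0, 1, 0, 0, 0, 12, 0, 0, 1, 0, 0, 0, 18, 0, 0, 1, 0, 0, 0, 24, 0, 0, 1, 0, 0, 0, 30, 0, 0, 1],
)

```text
clock: 7.17
tool_pos: [0.5102, 0.3984, 0.2188]
tool_rot: [165.6, 89.9, 41.9]
ft_force: [0.3, -0.5, -2.0]
width: 0.273
```

move_arm(
  moves=[0, 0, 0, 6, 0, 0, 1, 0, 0, 0, 12, 0, 0, 1, 0, 0, 0, 18, 0, 0, 1, 0, 0, 0, 24, 0, 0, 1, 0, 0, 0, 30, 0, 0, 1],
)

```text
clock: 7.58
tool_pos: [0.51, 0.3985, 0.2188]
tool_rot: [-162.5, 89.9, 43.5]
ft_force: [0.5, 0.1, -2.3]
width: 0.277
```

```bash
python3 - <<'E'
from h import *
go((.5097,.3968,.22),-92.5); s=arm.sense(); print(s['joint_positions'].round(1),s['ft_force'],s['width'])
E
```

```text
7.58 shift [-0.0012  0.0014  0.001 ] turn [28.46 -0.12  0.08]
[ -28.5   27.7  -16.9   89.4    8.7   64.  -111.4] [ 0.47244151  0.10554891 -2.27575407] 0.27738744073017796
```

move_arm(
  moves=[0, 0, 0, 6, 0, 0, 1, 0, 0.001, 0.001, 12, 0, 0, 1, 0, 0.001, 0.001, 18, 0, 0, 1, 0, 0.001, 0.001, 24, 0, 0, 1, 0, 0.001, 0.001, 28.5, 0, 0, 1],
)

```text
clock: 8.0
tool_pos: [0.5094, 0.3972, 0.2187]
tool_rot: [-129.9, 89.9, 47.2]
ft_force: [-0.8, 0.0, -1.4]
width: 0.273
```

```bash
python3 - <<'E'
from h import *
go((.5105,.3975,.22),-92.5); s=arm.sense(); print(s['joint_positions'].round(1),s['ft_force'],s['width'])
c,M=T('wrist'); np.save('M6.npy',M)
for n in ['wrist','side','top']:
    im=snapshot(n)[:,:,::-1]; cv2.imwrite(f'pics/{n}6.png',im)
cv2.imwrite('pics/side6c.png',cv2.resize(cv2.imread('pics/side6.png')[120:320,230:430],None,fx=3,fy=3,interpolation=cv2.INTER_CUBIC))
cv2.imwrite('pics/top6c.png',cv2.resize(cv2.imread('pics/top6.png')[120:270,230:430],None,fx=4,fy=4,interpolation=cv2.INTER_CUBIC))
E
```

```text
8.0 shift [-0.0013 -0.0003 -0.0011] turn [-0.35 -0.09  0.11]
[ -32.6   27.   -11.1   89.8    5.6   63.6 -137.9] [-0.84964472  0.02917177 -1.40281204] 0.2725249930198649
```

View pics/wrist6.png

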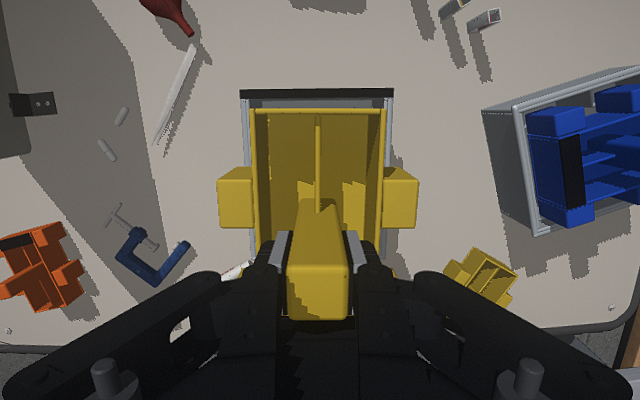

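View pics/side6c.png

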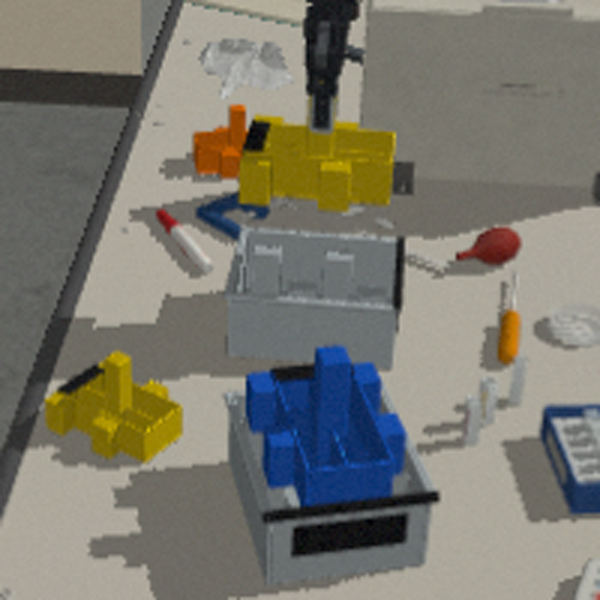

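View pics/top6c.png

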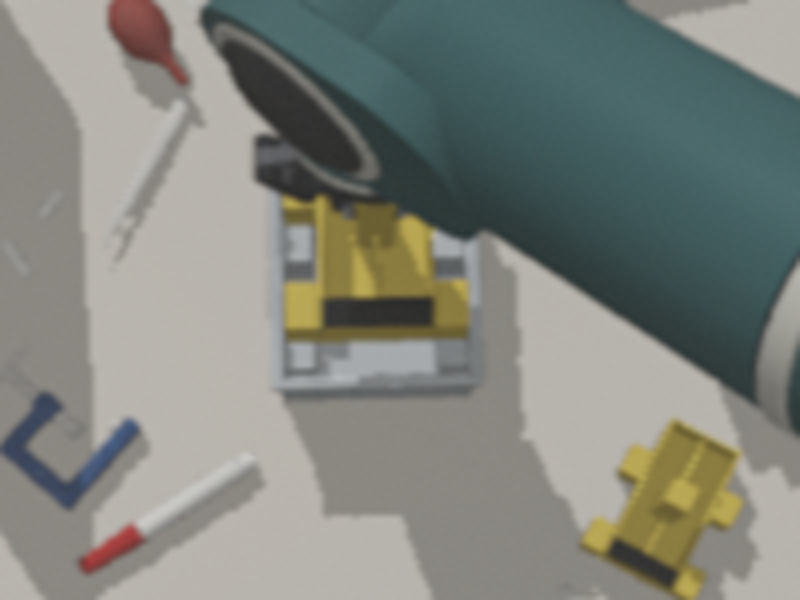

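```bash
python3 - <<'E'
from h import *
M=np.load('M6.npy')
im=cv2.imread('pics/wrist6.png')
cv2.imwrite('pics/w6c.png',cv2.resize(im[80:130,230:410],None,fx=4,fy=4,interpolation=cv2.INTER_CUBIC))
P=toz('wrist',[[240.5,89],[394.5,88.5]],.07,M);print(P.round(4),P.mean(0)); e=P[1]-P[0];print(np.degrees(np.arctan2(e[1],e[0])))
# tray far wall top edge at underside+.045
s=arm.sense();z=s['tool_pos'][2]-.0605+.045
P=toz('wrist',[[250,108],[387,108]],z,M);print(P.round(4),P.mean(0)); e=P[1]-P[0];print(np.degrees(np.arctan2(e[1],e[0])))
E
```

```text
[[0.5963 0.4619 0.07  ]
 [0.5899 0.3256 0.07  ]] [0.59305391 0.39373708 0.07      ]
-92.68671972642042
[[0.5767 0.4272 0.2032]
 [0.5734 0.3606 0.2032]] [0.57506825 0.3939089  0.2032011 ]
-92.85106540870655
```

View pics/w6c.png

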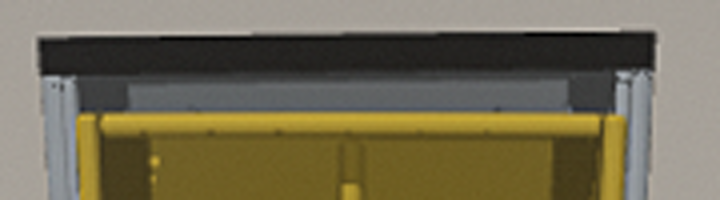

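move_arm(
  moves=[0.016, 0, -0.001, 0, 0, 0, 1, 0.034, 0, -0.001, 0, 0, 0, 1, 0.05, 0, -0.001, 0, 0, 0, 1, 0.066, 0, -0.001, 0, 0, 0, 1, 0.078, 0, -0.001, 0, 0, 0, 1],
)

```text
clock: 8.57
tool_pos: [0.5101, 0.3971, 0.1393]
tool_rot: [-125.2, 89.9, 52.6]
ft_force: [-1.0, -0.6, -2.7]
width: 0.276
```

```bash
python3 - <<'E'
from h import *
go((.5107,.3973,.1165),-92.6); s=arm.sense(); print(s['joint_positions'].round(1),s['ft_force'],s['width'])
c,M=T('wrist'); np.save('M7.npy',M)
for n in ['wrist','side']:
    im=snapshot(n)[:,:,::-1]; cv2.imwrite(f'pics/{n}7.png',im)
cv2.imwrite('pics/side7c.png',cv2.resize(cv2.imread('pics/side7.png')[150:260,270:400],None,fx=5,fy=5,interpolation=cv2.INTER_CUBIC))
E
```

```text
8.57 shift [ 0.0228 -0.0002 -0.0005] turn [ 0.39 -0.05  0.07]
[ -32.8   31.8  -10.7   93.5    6.8   55.3 -138.1] [-1.01823602 -0.61833513 -2.67689655] 0.27553798437218274
```

View pics/wrist7.png

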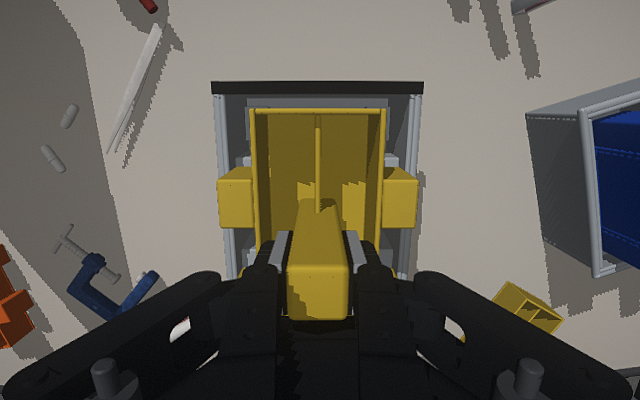

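View pics/side7c.png

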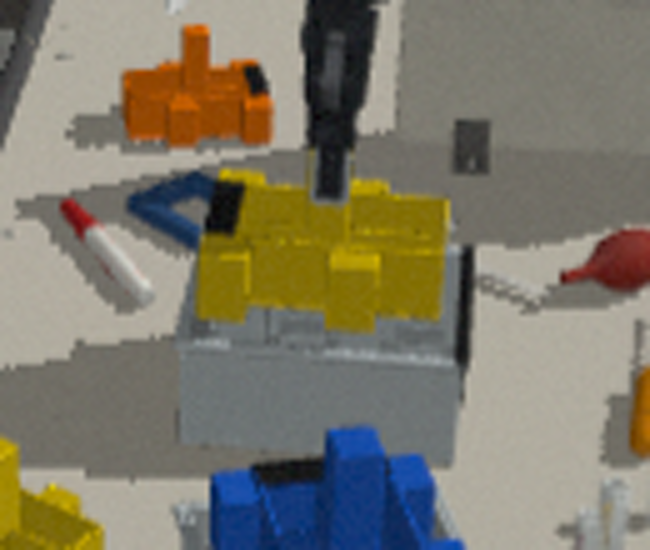

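move_arm(
  moves=[0.004, 0, -0.001, 0.2, 0, 0, 1, 0.008, 0, -0.001, 0.4, 0, 0, 1, 0.012, 0, -0.001, 0.4, 0, 0, 1, 0.016, 0, -0.001, 0.4, 0, 0, 1, 0.02, 0, -0.001, 0.4, 0, 0, 1],
)

```text
clock: 9.08
tool_pos: [0.5108, 0.3968, 0.1187]
tool_rot: [-15.9, 90.0, 161.4]
ft_force: [0.5, -0.6, -1.7]
width: 0.276
```

```bash
python3 - <<'E'
from h import *
go((.5107,.3973,.1165),-92.6); s=arm.sense(); print(s['ft_force'],s['wrist_torque'],s['width'])
E
```

```text
9.08 shift [ 0.0022 -0.0005  0.0001] turn [-0.07  0.02  0.01]
[ 0.46531468 -0.62855541 -1.66716531] [ 0.01074493 -0.0032951  -0.05169975] 0.2762498442173194
```

move_arm(
  moves=[0.0005, 0, 0, 0, 0, 0, 1, 0.001, 0, 0, 0, 0, 0, 1, 0.0015, 0, 0, 0, 0, 0, 1, 0.002, 0, 0, 0, 0, 0, 1, 0.0025, 0, 0, 0, 0, 0, 1],
)

```text
clock: 9.5
tool_pos: [0.5109, 0.3968, 0.1164]
tool_rot: [-75.8, 90.0, 101.6]
ft_force: [-2.8, -2.1, 6.3]
width: 0.275
```

```bash
python3 - <<'E'
from h import *
go((.5107,.3973,.1165),-92.6); s=arm.sense(); print(s['ft_force'],s['wrist_torque'],s['width'])
for n in ['wrist','side']:
    im=snapshot(n)[:,:,::-1]; cv2.imwrite(f'pics/{n}8.png',im)
cv2.imwrite('pics/side8c.png',cv2.resize(cv2.imread('pics/side8.png')[150:260,270:400],None,fx=5,fy=5,interpolation=cv2.INTER_CUBIC))
E
```

```text
9.5 shift [-0.0001 -0.0005  0.0002] turn [-0.07  0.    0.02]
[-2.77131774 -2.12589267  6.26662351] [-0.2646717   0.44070889 -0.03874289] 0.2753984436753949
```

View pics/wrist8.png

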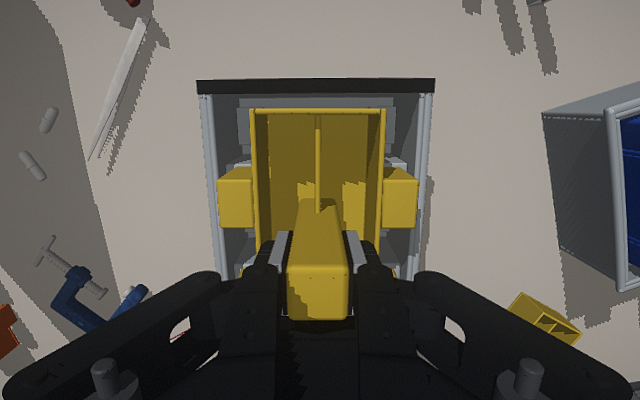

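View pics/side8c.png

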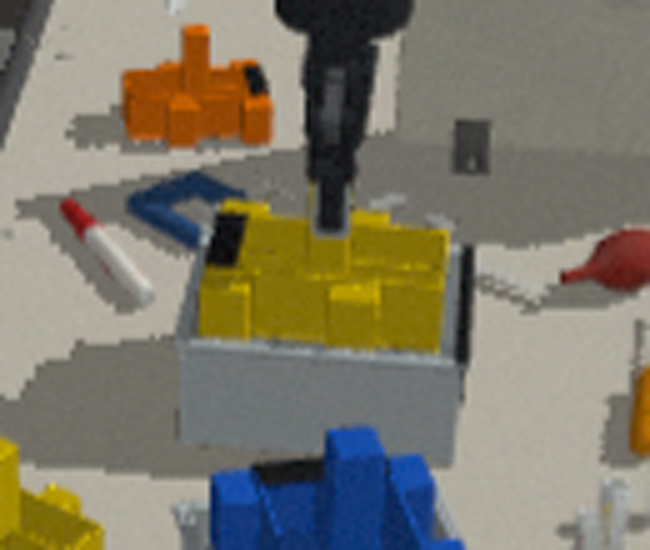

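move_arm(
  moves=[0, 0, 0, 0, 0, 0, 0.35, 0, 0, 0, 0, 0, 0, 0.2, 0, 0, 0, 0, 0, 0, 0, 0, 0, 0, 0, 0, 0, -0.1, 0, 0, 0, 0, 0, 0, -0.2],
)

```text
clock: 10.02
tool_pos: [0.5109, 0.3969, 0.1165]
tool_rot: [-89.5, 90.0, 87.8]
ft_force: [0.3, 0.0, -0.0]
width: 0.606
```

```bash
python3 - <<'E'
from h import *
go((.5107,.3973,.27),-92.6); s=arm.sense(); print(s['ft_force'],s['wrist_torque'],s['width'])
im=snapshot('wrist')[:,:,::-1]; cv2.imwrite('pics/w9.png',im)
E
```

```text
10.02 shift [-0.1535 -0.0005  0.0002] turn [-0.06  0.    0.02]
[ 0.32817234  0.0116094  -0.03719573] [-0.02050543 -0.02080438  0.00406884] 0.6058766519982577
```

View pics/w9.png

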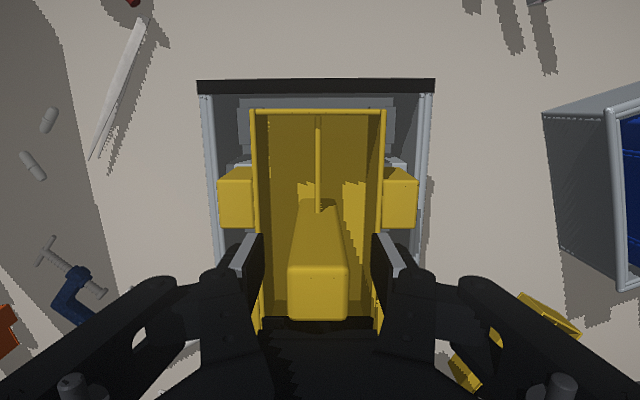

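move_arm(
  moves=[-0.015, 0, 0, 0, 0, 0, -0.4, -0.035, 0, 0, 0, 0, 0, -0.4, -0.06, 0, 0, 0, 0, 0, -0.4, -0.09, 0, 0, 0, 0, 0, -0.4, -0.12, 0, 0, 0, 0, 0, -0.4],
)

```text
clock: 10.48
tool_pos: [0.5106, 0.3966, 0.2375]
tool_rot: [9.9, 90.0, -172.8]
ft_force: [1.1, -0.2, 0.0]
width: 0.704
```

move_arm(
  moves=[-0.03, 0, 0, 0, 0, 0, -0.4, -0.05, 0, 0, 0, 0, 0, -0.4, -0.06, 0, 0, 0, 0, 0, -0.4, -0.06, 0, 0, 0, 0, 0, -0.4, -0.06, 0, 0, 0, 0, 0, -0.4],
)

```text
clock: 10.9
tool_pos: [0.5105, 0.3965, 0.2968]
tool_rot: [25.5, 89.9, -157.2]
ft_force: [0.1, -0.9, -0.4]
width: 0.702
```

```bash
python3 - <<'E'
from h import *
s=arm.sense(); print(s['clock'],s['ft_force'],s['tool_pos'],s['width'],s['joint_velocities'].round(1))
c,M=T('wrist'); np.save('M10.npy',M)
for n in ['wrist','side']:
    im=snapshot(n)[:,:,::-1]; cv2.imwrite(f'pics/{n}10.png',im)
cv2.imwrite('pics/wrist10c.png',cv2.resize(cv2.imread('pics/wrist10.png')[60:260,230:410],None,fx=3,fy=3,interpolation=cv2.INTER_CUBIC))
cv2.imwrite('pics/side10c.png',cv2.resize(cv2.imread('pics/side10.png')[150:310,270:400],None,fx=3.7,fy=3.7,interpolation=cv2.INTER_CUBIC))
E
```

```text
10.9 [ 0.08014738 -0.87627623 -0.35576059] [0.51050032 0.39650326 0.29676788] 0.7017077233993034 [-0.1  1.2  0.1  1.2  0.  -0.1 -0.2]
```

View pics/wrist10c.png

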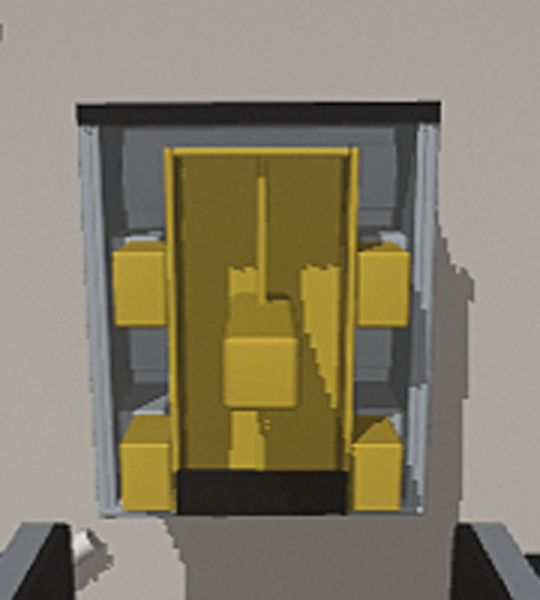

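View pics/side10c.png

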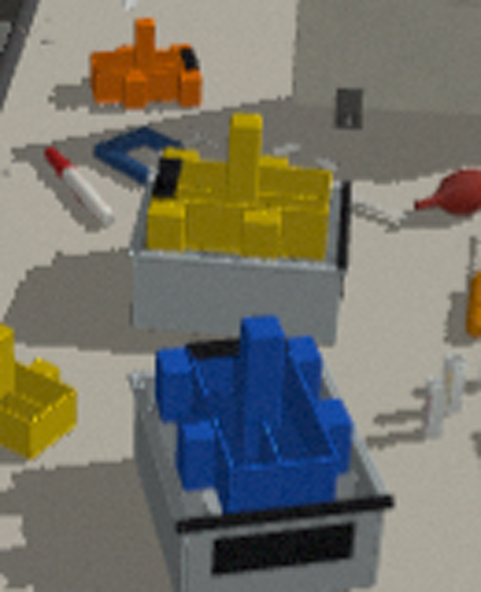

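Wrist crop: the post top is a square centred near (261,371), with the tray's black edge at the bottom and the bin's black rim at the top. It shows no tilt. I'll check the numbers: post at 156 mm and the rim corners.

```bash
python3 - <<'E'
from h import *
M=np.load('M10.npy')
f=lambda a:(np.array(a)+.5)/3-.5+[230,60]
Q=toz('wrist',f([[225,337],[298,337],[296,407],[224,407]]),.156,M);print(Q.round(4),Q.mean(0).round(4),np.linalg.norm(Q[1]-Q[0]))
P=toz('wrist',f([[76,103],[440,102],[425,515],[101,516]]),.07,M);c=P.mean(0);print(P.round(4),c.round(4))
e=P[0]+P[1]-P[2]-P[3];a=np.arctan2(e[1],e[0]);print('len',np.linalg.norm(e)/2,'bin yaw',np.degrees(a))
d=(Q.mean(0)-c)[:2];print('tray in bin',d@[np.cos(a),np.sin(a)],d@[-np.sin(a),np.cos(a)])
g=lambda a:(np.array(a)+.5)/3.7-.5+[270,150]
# predicted vs seen post top in side
print(proj('side',[[.5105,.3968,.156]]),g([[246,119]]))
E
```

```text
[[0.5209 0.408  0.156 ]
 [0.5199 0.3858 0.156 ]
 [0.4979 0.3873 0.156 ]
 [0.4989 0.4096 0.156 ]] [0.5094 0.3977 0.156 ] 0.02220201970246248
[[0.5963 0.4631 0.07  ]
 [0.5902 0.3268 0.07  ]
 [0.4252 0.3331 0.07  ]
 [0.4311 0.4684 0.07  ]] [0.5107 0.3978 0.07  ]
len 0.1652112574460112 bin yaw -2.0024510658588044
tray in bin -0.0013151488824536895 -0.00021014806433560386
[[336.77916088 180.73936474]] [[336.12162162 181.7972973 ]]
```

The tray is centred to within about 1–2 mm at the stacked height, the side view agrees, and the gripper is clear. Handing in.

```bash
python3 -c "
from workcell import arm
print(arm.job_done()); print(arm.sense()['clock'])"
```

```text
the job is handed in; nothing more can be done
None
the job is handed in; nothing more can be done
```

I lifted the yellow tray out by its post, turned it half a turn above its bin and lowered it onto the ledges. It touched down at about 8 N, at the expected height. I then let go, backed the gripper off to 0.30 m and handed the job in at about 11 s; no verdict was reported.

- **Position:** in the last wrist picture the tray sits at about (-1.3, -0.2) mm in the bin's frame, and I saw no tilt. The black ends are at opposite ends.
- **Height:** the post top in the side view is within about 1 pixel of where a tray stacked at 56 mm should be.
- **Bins:** the yellow tray's bin was found within about 2 mm of where it started. I judged the blue tray and its bin by eye only; neither looked moved and the robot never touched them.
- **Disagreements:** the top and wrist cameras differed by 2–3 mm on positions, which is about the calibration tolerance. The arm also drifted about 8 mm sideways in the first fast descent, which I corrected before gripping. No check failed.

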